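Pull the sprung vent flap shut with the window pole

ROBOT

A 7-joint arm with a two-finger parallel gripper is mounted at the origin on the work surface. World frame = base frame: x ahead of the robot, y to its left, z up, the work surface at z = 0. Lengths are in mm, angles in rad, forces in N, time in s.
With the tool pointing down it reaches from about 425 to 925 mm from the base axis. Payload 6.8 kg.
Tool frame: the origin (TCP) lies on the mounting face of the last link; the fingertips stand 173 mm ahead of it and the grasp point (between the pads) lies 155 mm ahead of it (robot.tip_reach is the distance from the TCP to the fingertips, in mm); y points along the fingers, z is the direction in which the jaws open and shut, and the axes are right-handed (so a half turn about y gives the same grasp; the last joint's range is limited). The gripper opens to 85 mm and grips with 20 to 120 N. Pads are 22 mm wide; open, the fingers measure 114 mm over their backs; the gripper's body (76 mm by 85 mm) begins 54 mm behind the grasp point. The pads swing forward as they close: fully open they stand 13 mm farther back than shut.
Start: joints at [-1.261, 0.477, 0.022, 1.555, -0.011, 1.109, -0.083], TCP at [273.881, 616.954, 404.708] pointing down, gripper open.
Joint ranges: [-2.96, 2.96], [-0.34, 2.1], [-1.41, 1.46], [0.24, 2.44], [-1.37, 4.51], [0.17, 1.92], [-2.96, 2.96]. Speed limits (rad/s): [2.39, 2.39, 3.14, 3.14, 3.14, 3.14, 3.14].

INTERFACE

Orientations are given as [roll, pitch, yaw] about the fixed x, y, z axes, in that order (R = Rz(yaw) Ry(pitch) Rx(roll)).
In Python, from cell import robot, cams, finder gives the robot as it stands.
- The arm moves only by the shell command python3 -m inch 'ROWS' [FORCE]. ROWS is JSON, a list that holds one entry, the list of rows, each a list of 7 numbers: the shift along the tool's x, y, z in mm, then the turn, a rotation vector about the tool's x, y, z in rad, then the finger opening in mm, from 0 to 85.4. In form: [[[x, y, z, wx, wy, wz, fingers], ...]]. A call has 1 to 10 rows; each row is the pose to reach, as a shift and turn from the pose measured when the call began, along the tool's axes at that moment; what a row does not reach only later rows make up. A row lasts 1/10 s, in which the tool goes at most 50 mm and 8.59 degrees, less where a joint would pass 70% of its speed; a pose out of reach is approached as far as the arm can. A call with a gripper value outside its range is refused whole. The fingers move at their own pace and stop on an object; FORCE is the grip in N (left out, the last holds). Time passes only in rows, so rows that repeat a pose let the fingers close. It gives the time, the measured TCP pose, the force and the opening at its end, in the units of the state.
- robot.get_state(): the state, without advancing time (a new reading comes with each control period).
- cams.grab_frame(name): name is "side" or "top" or "wrist"; returns the picture (420x560x3 uint8, red, green, blue); there is no depth.
- cams.get_calibration(name): a dict with "fx", "fy", "cx", "cy" (pixels), "R" (3x3) and "t" (3): a world point X has camera coordinates R X + t; the wrist camera has in their place "mount" (4x4, takes a point from camera to tool coordinates, whose origin is the TCP and whose axes are the tool frame's). Camera axes: x right, y down, z forward; pixel columns grow to the right and rows downward; lengths in mm; the calibration is good to about 2 mm. A picture is of the moment at which its call begins: read the wrist's pose just before it. get_calibration takes no time and is no camera call.
- robot.finish_job(): hands the job in, once; it reports no verdict.
Trained networks look in the newest picture that a camera, given by its name, has taken for a name from the list of things; names that differ only in an ending like _2 or _b are one class to them, and where a whole thing is asked for, a point or a joint stands for the part that bears it (a point fixed in the world has none). Each returns a list of dicts, best first, with "confidence" (0 to 1); they miss things now and then, are a little off and sometimes report something else, mostly with a low value. They report only what shows in the picture. A call takes as long as a camera call.
- finder.masks_of(camera, target): "mask" (420x560 bool, what is visible of it) and "at" ([column, row] in pixels, amid what is visible of it).
- finder.pinpoint(camera, target): "at" ([column, row] in pixels: a listed point, or the origin of a listed thing).
The state is a dict: "time_s": time; "q": joint angles; "joint_velocities": joint speeds; "tau": joint torques, N m; "tcp_pos": TCP position; "orientation": TCP orientation; "force": force on the tool from outside, world axes, zero at the start; "moment": the same for the moment, N m; "opening": opening from 0.0 (shut) to 1.0 (fully open).
Only numpy, scipy, OpenCV 4.12 (cv2) and the standard library are available. Lean on these libraries where they do the work, as an engineer would, in place of code of your own. Each camera call takes 0.05 s, during which the arm holds its last target. There are 200 camera calls.

TASK

The vent flap in the low window beside the desk is standing open. Take the short window pole from the desk pad, put its hook through the ring eye at the top of the flap and pull the flap steadily shut, gently and without forcing the ring, until the spring catch has it and it stays shut by itself. Then unhook and lay the pole back down flat on the pad, leaving everything else on the desk alone and not touching the window with your hand.

Things in the scene. Friction and masses are not known exactly. Their poses are not given: they have to be found in the camera images.
- window: Low aluminium ribbon window at the side of the desk, fixed. Origin at desk height under the middle of its frame. Own +x points outdoors, -x into the room, y along the window, z up. Frame 50 mm deep (x -25 to 25). Middle opening with the vent flap: 340 mm wide (y -170 to 170), bottom rail's top at z 122, head bar's underside at z 358. Wooden sill board at z 80 to 98 reaches into the room to x = -50.
- flap (a joint): Opening angle of the vent flap, rad: 0 upright in the frame, growing as its top leans outdoors (stop at 0.8). A spring stay pushes it open against some friction: unlatched, left alone below about 0.3 rad, it swings out again to 0.4 or more. Home is not 0: catch and stop are adjustable in depth (airing gap), so the flap meets its firm rubber stop somewhere from -0.04 to 0.09 rad, not known beforehand. Reading noise about 0.012 rad.
- flap_hinge (a point): Middle of the flap's bottom hinge line, which runs along the window's y, at x = 10, z = 130 mm in the window's frame. Axes as the flap's: z up the flap, x outdoors, y along the window. The flap is a glazed aluminium sash, 330 mm wide, 205 mm high, 20 mm thick.
- catch (a point): Spring-bolt catch under the head bar, 100 mm along the window's -y from the ring (its depth setting varies by 26 mm and is not measured); its bevelled bolt drops behind the plate on the flap's top edge. Level pull at the ring: 2 N growing to 5 N; from 14 mm before home the bolt's bevel, 7 to 11 N; it drops to 5 N (the click) 2 mm before home; then the firm stop, where the pull rises steeply.
- eye_center (a point): Centre of the steel ring eye on the room side of the flap's top rail: 165 mm up the flap from the hinge line, 34 mm out from the flap's mid-plane into the room. Ring of 6 mm wire, 24 mm clear inside, 36 mm outside, standing upright; its hole faces sideways, its axis is the y axis (along the window). Axes as the flap's. Ring, flap and window must not be pulled or pushed with more than 20 N.
- pole_grip (a point): Balance point of the loose window pole (250 g, 425 mm long), inside its straight wooden handle at mid-height: grip here. x along the pole towards the hook, y to its left, z up. Handle 24 mm wide (y), 22 mm high (z), from x = -140 to 60 mm; then a 12 mm aluminium tube to x = 260 mm and the steel hook. It lies flat on the pad.
- pole_hook (a point): Middle of the hook's cross pin at the far end of the pole, at x = 281, y = -18, z = 0 mm from pole_grip, same axes. The hook is an L of 8 mm round steel: the pin leaves the pole's line at x 284, y 0 and sticks out to the pole's right, ending round at x 278, y -36 mm. Slid sideways (along the window's -y) into the ring it can pull on the ring's room-side rim.
- pad: Grey felt desk pad, 300 (x) by 460 (y) by 4 mm thick, fixed on the desk. Origin at the centre of its underside.
- rack: Bystander: wooden rack with upright slots and two plastic folders, 240 x 200 mm, 240 mm tall. Origin under its centre.
- stapler: Bystander: red stapler 135 x 34 x 49 mm, standing on the pad near its far edge. Origin under its centre, x along it.
- pen_cup: Bystander: glass pen cup, 80 mm across, 100 mm tall, pens to about 150 mm. Origin under its centre.
- hole_punch: Bystander: stainless steel hole punch 120 x 120 x 75 mm. Origin under its centre.
- lamp: Bystander: slim silver desk lamp, 130 mm round foot, 400 mm high, its head reaching 180 mm along -y. Origin under the foot's centre.
- tape_dispenser: Bystander: black tape dispenser 150 x 50 x 78 mm. Origin under its centre.
- mug: Bystander: white mug, 80 mm across, 95 mm tall. Origin under its centre.

How it is judged:
By the outcome, as a careful person would: the job done as asked, in the order asked, and still so for the second after the job is handed in, with the robot touching nothing.
It also fails if it takes over 72 s, if anything falls off the work surface, if the arm or the gripper's body presses on something with over 40 N, if the wrist force passes 120 N, or if a joint passes its speed limit or range.

## Working session

There is one attempt and no reset: what is moved stays moved. The work goes in short steps, Python scripts to look and compute and a shell command to move; the robot and the scene stay as the last step left them, time stands still between calls to the robot, and variables do not carry over. Pictures are saved under pics/ and viewed, and the job is handed in when it is done.

```bash
ls; mkdir -p pics; cat > h.py <<'E'
import numpy as np, cv2
from scipy.spatial.transform import Rotation as Ro
from cell import robot, cams, finder
def shot(n,f):
    im=cams.grab_frame(n); cv2.imwrite('pics/'+f,cv2.cvtColor(np.asarray(im),cv2.COLOR_RGB2BGR)); return im
def T():
    s=robot.get_state(); return Ro.from_euler('xyz',s['orientation']).as_matrix(), np.array(s['tcp_pos'])
def cal(n):
    c=cams.get_calibration(n)
    if 'mount' in c:
        R,p=T(); M=np.array(c['mount']); Rw=R@M[:3,:3]; o=R@M[:3,3]+p; return c,Rw,o
    R=np.array(c['R']); return c,R.T,-R.T@np.array(c['t'])
def ray(n,uv):
    c,Rw,o=cal(n); d=Rw@np.array([(uv[0]-c['cx'])/c['fx'],(uv[1]-c['cy'])/c['fy'],1]); return o,d/np.linalg.norm(d)
def atz(n,uv,z):
    o,d=ray(n,uv); return o+d*(z-o[2])/d[2]
def tri(*rs):
    A=0;b=0
    for o,d in rs:
        P=np.eye(3)-np.outer(d,d); A=A+P; b=b+P@o
    return np.linalg.solve(A,b)
def proj(n,X):
    c,Rw,o=cal(n); x=Rw.T@(np.array(X)-o); return [round(float(c['fx']*x[0]/x[2]+c['cx']),1),round(float(c['fy']*x[1]/x[2]+c['cy']),1)]
E
python3 - <<'E'
from h import *
np.set_printoptions(precision=1,suppress=True)
for n in ['side','top','wrist']:
    shot(n,n+'0.png'); c,Rw,o=cal(n); print(n,c['fx'],o,Rw.tolist() if n=='wrist' else Rw[:,2])
    for t in ['pole_grip','pole_hook','eye_center','window','flap_hinge','catch','pad']:
        r=finder.pinpoint(n,t)
        for d in r[:2]: print(n,t,np.array(d['at']),round(d['confidence'],2))
s=robot.get_state(); print(s)
E
```

```text
pics
side 445.735298971948 [-149.1 -393.9 1297. ] [ 0.5  0.3 -0.8]
side pole_grip [251.4 249. ] 0.77
side pole_hook [327.  285.4] 0.57
side eye_center [404.9 251. ] 0.73
side eye_center [373.9 254.5] 0.33
side window [368.5 291.7] 0.92
side window [251.6 245.7] 0.73
side flap_hinge [382.3 270.3] 0.91
side flap_hinge [249.4 247. ] 0.67
side catch [374.9 256.9] 0.78
side catch [157.5 232.6] 0.16
side pad [251.1 244.1] 0.77
top 379.42478036380277 [ 431.9   86.8 1179.6] [ 0.1 -0.  -1. ]
top pole_grip [265.3 256.3] 0.97
top pole_hook [358.5 250. ] 0.61
top eye_center [453.1 216.8] 0.82
top window [391.4 220.4] 0.73
top flap_hinge [412.4 221.2] 0.71
top catch [441.  252.9] 0.8
top catch [452.6 218. ] 0.4
top pad [261.6 245.1] 0.94
wrist 299.84959123521645 [210.3 645.2 375. ] [[0.40690868820969556, 0.8772986776946475, 0.2545041248677239], [0.9134688359686158, -0.3907745922380765, -0.11344559830731152], [-7.192776718926373e-05, 0.2786435862825236, -0.9603945786238113]]
wrist pad [ 66.4 416.6] 0.77
wrist pad [270.2 340. ] 0.58
{'time_s': 1.2, 'q': array([-1.3,  0.5,  0. ,  1.6, -0. ,  1.1, -0.1]), 'joint_velocities': array([ 0.,  0.,  0.,  0.,  0., -0., -0.]), 'tau': array([ -0. , -59.6,   1.6, -28.2,   0. ,   0. ,  -0. ]), 'tcp_pos': array([273.9, 617. , 404.7]), 'orientation': array([-1.6,  0. , -0.4]), 'force': array([-0.7,  0.1,  0. ]), 'moment': array([-0., -0., -0.]), 'opening': 0.9977305127251122}
```

View pics/side0.png

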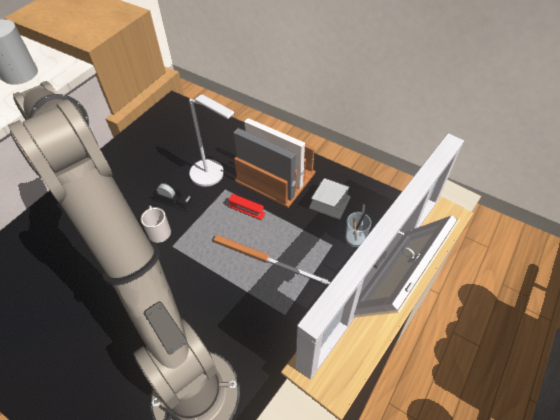

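View pics/top0.png

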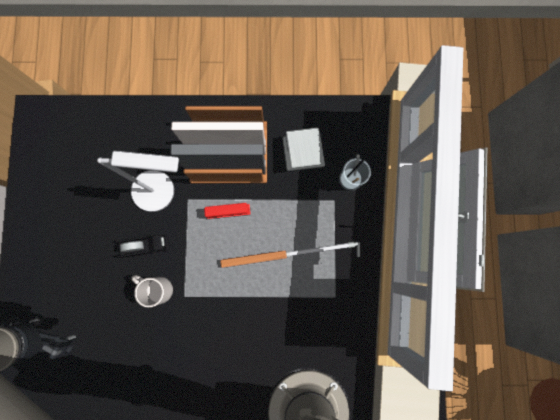

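```bash
python3 - <<'E'
from h import *
np.set_printoptions(precision=1,suppress=True)
R,p=T(); print(R)
S={'pole_grip':([251.4,249],[265.3,256.3]),'pole_hook':([327,285.4],[358.5,250]),'eye':([404.9,251],[453.1,216.8]),'win':([368.5,291.7],[391.4,220.4]),'hinge':([382.3,270.3],[412.4,221.2]),'catch':([374.9,256.9],[441,252.9]),'pad':([251.1,244.1],[261.6,245.1])}
for k,(a,b) in S.items():
    X=tri(ray('side',a),ray('top',b)); print(k,X,proj('side',X),proj('top',X), 'z15:',atz('side',a,15),atz('top',b,15))
E
```

```text
[[ 0.9 -0.   0.4]
 [-0.4  0.   0.9]
 [-0.  -1.   0. ]]
pole_grip [452.6 122.9  32.6] [251.2, 249.0] [265.5, 256.1] z15: [461.5 129.5  15. ] [452.5 124.1  15. ]
pole_hook [ 468.9 -156.1   35.5] [327.4, 285.3] [358.2, 250.3] z15: [ 478.  -151.4   15. ] [ 470.3 -161.4   15. ]
eye [ 538.1 -328.6  293.1] [405.1, 250.9] [452.9, 216.9] z15: [ 727.9 -310.1   15. ] [ 571.8 -459.4   15. ]
win [ 560.3 -273.7  -32.1] [371.1, 290.9] [389.3, 222.3] z15: [ 528.1 -272.2   15. ] [ 561.3 -266.4   15. ]
hinge [ 545.6 -287.7  139.2] [382.0, 270.4] [412.6, 221.0] z15: [ 620.9 -276.9   15. ] [ 558.5 -331.7   15. ]
catch [ 452.1 -275.5  337.9] [375.1, 256.8] [440.8, 253.1] z15: [ 654.  -235.1   15. ] [ 460.3 -415.1   15. ]
pad [483.3 139.8   9.2] [252.7, 243.9] [260.3, 246.3] z15: [477.  141.5  15. ] [486.6 135.4  15. ]
```

The pole lies across the pad, handle at about (252,260) and hook at about (358,248) in the top view. The window is on the robot's right and opens towards −y. Next I work out a viewing pose above the pole, where the wrist camera can see the whole of it.

```bash
cat >> h.py <<'E'
def down(phi):  # tool down, tool x (towards hook) at yaw phi
    x=np.array([np.cos(phi),np.sin(phi),0]); y=np.array([0,0,-1.]); return np.stack([x,y,np.cross(x,y)],1)
def go(p,Rt):
    R,p0=T(); print('shift',np.round(R.T@(np.array(p)-p0),1),'turn',np.round(Ro.from_matrix(R.T@Rt).as_rotvec(),4))
E
python3 -c "
from h import *
go([456,130,345],down(-1.508))"
```

```text
shift [ 364.    59.7 -371.2] turn [ 0.      1.0902 -0.    ]
```

```bash
python3 -m inch '[[[364,60,-371,0,1.09,0,85],[364,60,-371,0,1.09,0,85],[364,60,-371,0,1.09,0,85],[364,60,-371,0,1.09,0,85],[364,60,-371,0,1.09,0,85],[364,60,-371,0,1.09,0,85],[364,60,-371,0,1.09,0,85],[364,60,-371,0,1.09,0,85],[364,60,-371,0,1.09,0,85],[364,60,-371,0,1.09,0,85]]]'
python3 -c "
from h import *
go([456,130,345],down(-1.508))"
```

```text
time_s: 2.2
tcp_pos: [448.3, 150.0, 347.6]
orientation: [-1.57, 0.001, -1.507]
force: [0.8, -0.1, -0.1]
opening: 0.998
shift [20.4  2.6  6.4] turn [-0.001   0.0007 -0.0008]
```

```bash
python3 -m inch '[[[20,3,6,0,0,0,85],[20,3,6,0,0,0,85],[20,3,6,0,0,0,85]]]'
python3 - <<'E'
from h import *
np.set_printoptions(precision=1,suppress=True)
shot('wrist','w1.png')
for t in ['pole_grip','pole_hook','eye_center','flap_hinge','window','catch']:
    for d in finder.pinpoint('wrist',t)[:2]:
        print(t,np.array(d['at']),round(d['confidence'],2),atz('wrist',d['at'],15), proj('wrist',[538,-329,293]))
m=finder.masks_of('wrist','pole_grip')
for d in m[:1]:
    M=d['mask']; v,u=np.nonzero(M); print(M.sum(),d['at'],v.min(),v.max())
    for r in range(v.min()+5,v.max(),25): 
        c=u[v==r]; print(r,c.min(),c.max(),atz('wrist',[c.mean(),r],15))
E
```

```text
time_s: 2.5
tcp_pos: [455.7, 130.4, 344.7]
orientation: [-1.57, 0.001, -1.508]
force: [0.1, 1.6, -0.2]
opening: 0.998
pole_grip [278.4 204.2] 0.93 [453.6 122.6  15. ] [373.3, 1107.7]
window [304.4 184.4] 0.58 [478.6 144.6  15. ] [373.4, 1107.2]
6182 [277.3, 172.3] 52 354
57 251 277 [432.2 258.7  15. ]
82 253 279 [435.1 237.8  15. ]
107 256 281 [438.5 216.1  15. ]
132 258 283 [441.6 193.4  15. ]
157 261 285 [445.3 169.6  15. ]
182 263 287 [448.7 144.7  15. ]
207 266 289 [452.8 118.7  15. ]
232 268 291 [456.5  91.3  15. ]
257 271 292 [460.5  62.5  15. ]
282 279 289 [465.2  32.3  15. ]
307 281 291 [469.6   0.5  15. ]
332 284 293 [474.8 -33.1  15. ]
```

View pics/w1.png

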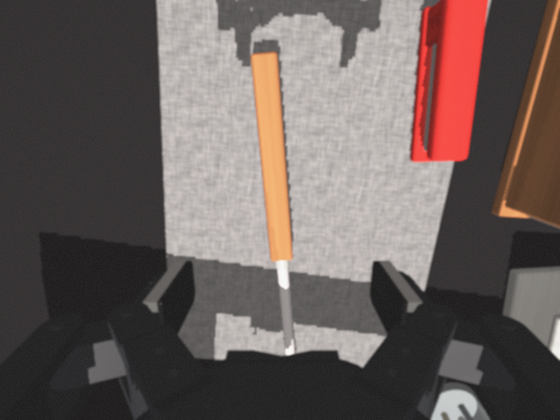

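```bash
python3 -c "
from h import *
print(robot.tip_reach)
go([452.3,123,180],down(-1.4275))"
```

```text
173.4
shift [  7.9 164.6  -3.8] turn [-0.0011 -0.0786 -0.0009]
```

```bash
python3 -m inch '[[[7.9,60,-3.8,-0.001,-0.079,-0.001,60],[7.9,100,-3.8,-0.001,-0.079,-0.001,60],[7.9,130,-3.8,-0.001,-0.079,-0.001,60],[7.9,150,-3.8,-0.001,-0.079,-0.001,60],[7.9,160,-3.8,-0.001,-0.079,-0.001,60],[7.9,164,-3.8,-0.001,-0.079,-0.001,60],[7.9,164,-3.8,-0.001,-0.079,-0.001,60],[7.9,164,-3.8,-0.001,-0.079,-0.001,60]]]'
python3 - <<'E'
from h import *
shot('wrist','w2.png')
go([452.3,123,180],down(-1.4275))
E
```

```text
time_s: 3.7
tcp_pos: [452.8, 123.3, 181.5]
orientation: [-1.569, 0.0, -1.427]
force: [0.6, 0.4, 1.0]
opening: 0.699
shift [ 0.2  1.6 -0.5] turn [-0.002   0.0005 -0.0005]
```

View pics/w2.png

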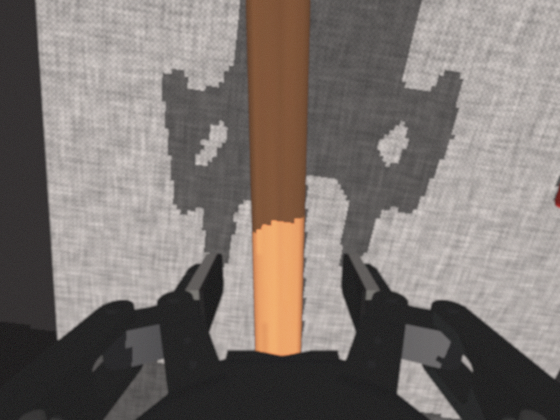

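The handle is centred between the fingers and parallel to them (columns 248–308, finger tips at 215 and 350). I'll close the gripper and lift.

```bash
python3 -m inch '[[[0,0.5,0,0,0,0,24],[0,0.5,0,0,0,0,15],[0,0.5,0,0,0,0,10],[0,0.5,0,0,0,0,10],[0,0.5,0,0,0,0,10],[0,0.5,0,0,0,0,10]]]' 70
python3 -m inch '[[[0,-10,0,0,0,0,10],[0,-40,0,0,0,0,10],[0,-80,0,0,0,0,10],[0,-120,0,0,0,0,10],[0,-160,0,0,0,0,10],[0,-190,0,0,0,0,10],[0,-190,0,0,0,0,10],[0,-190,0,0,0,0,10]]]'
python3 - <<'E'
from h import *
np.set_printoptions(precision=1,suppress=True)
R,p=T()
g=p+R@np.array([0,165,0]); hook=p+R@np.array([281,165,-18])
for n in ['side','top','wrist']:
    shot(n,n+'2.png')
    print(n,'grip',proj(n,g),'hook',proj(n,hook),'eye',proj(n,[538,-329,293]))
    for t in ['pole_hook','pole_grip','eye_center','catch']:
        for d in finder.pinpoint(n,t)[:2]: print(n,t,np.array(d['at']),round(d['confidence'],2))
print(hook)
E
```

```text
time_s: 4.35
tcp_pos: [452.8, 123.4, 181.8]
orientation: [-1.569, 0.001, -1.427]
force: [-1.3, -0.7, 8.8]
opening: 0.261
time_s: 5.15
tcp_pos: [452.0, 123.0, 372.0]
orientation: [-1.568, 0.002, -1.427]
force: [-0.1, -0.3, -3.2]
opening: 0.263
side grip [247.3, 218.3] hook [333.1, 255.7] eye [405.2, 251.1]
side pole_hook [330.8 255.5] 0.91
side eye_center [404.4 252.3] 0.63
side eye_center [242.9 208.7] 0.39
side catch [373.7 257.9] 0.62
top grip [263.2, 255.0] hook [372.6, 245.6] eye [453.1, 217.0]
top pole_hook [370.3 246.2] 0.87
top pole_grip [410.9 221.3] 0.54
top eye_center [453.3 215.6] 0.79
top eye_center [353.1 180.4] 0.61
top catch [443.8 255. ] 0.71
wrist grip [279.6, 270.6] hook [257.3, 605.3] eye [311.8, 975.1]
wrist pole_grip [281.3 275.3] 0.98
wrist pole_grip [521.1 311.6] 0.61
[ 475.  -157.3  206.4]
```

```bash
python3 - <<'E'
import cv2
a=cv2.imread('pics/side2.png')[190:330,250:480]; b=cv2.imread('pics/top2.png')[130:320,300:500]
cv2.imwrite('pics/a2.png',cv2.resize(a,None,fx=3.4,fy=3.4,interpolation=cv2.INTER_CUBIC)); cv2.imwrite('pics/b2.png',cv2.resize(b,None,fx=3.1,fy=3.1,interpolation=cv2.INTER_CUBIC))
E
```

```text
(no output)
```

View pics/a2.png

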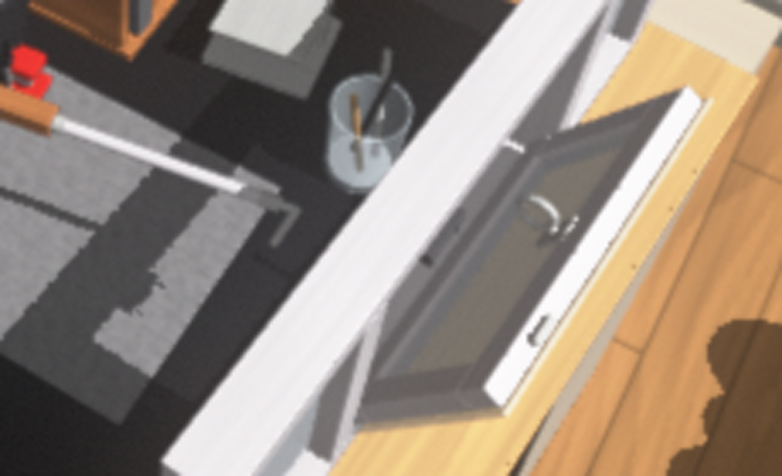

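View pics/b2.png

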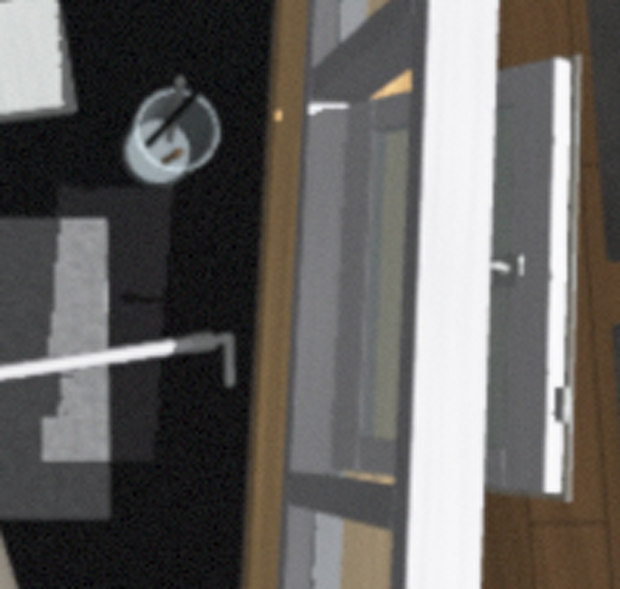

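View pics/wrist2.png

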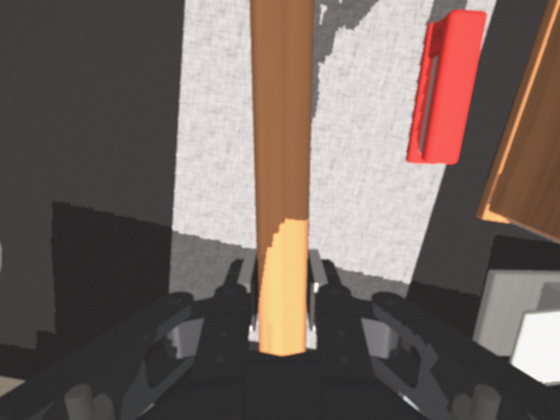

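```bash
python3 - <<'E'
from h import *
np.set_printoptions(precision=1,suppress=True)
a=cv2.imread('pics/side2.png')[225:285,360:440]; cv2.imwrite('pics/a3.png',cv2.resize(a,None,fx=9,fy=9,interpolation=cv2.INTER_CUBIC))
im=cv2.imread('pics/top2.png').astype(int)
# sill room edge: black->brown
L=[]
for r in list(range(110,160,5))+list(range(200,350,8)):
    row=im[r,372:402]; d=row[:,2]-row[:,0]; k=np.nonzero(d>25)[0]
    if len(k): L.append([372+k[0],r])
L=np.array(L); P=np.array([atz('top',u,98) for u in L]); print(np.c_[L,P])
f=np.polyfit(P[:,0],P[:,1],1); print('sill y=',f, np.arctan(f[0]))
print('hook',tri(ray('side',[330.8,255.5]),ray('top',[370.3,246.2])))
print('eye',tri(ray('side',[404.6,251.6]),ray('top',[453.2,216.2])))
E
```

```text
[[ 391.   110.   884.2 -253.9   98. ]
 [ 390.   115.   868.6 -250.3   98. ]
 [ 390.   120.   853.  -249.6   98. ]
 [ 390.   125.   837.5 -249.    98. ]
 [ 390.   130.   822.1 -248.3   98. ]
 [ 389.   135.   806.7 -244.7   98. ]
 [ 389.   140.   791.4 -244.1   98. ]
 [ 389.   145.   776.1 -243.5   98. ]
 [ 388.   150.   760.9 -239.9   98. ]
 [ 388.   155.   745.7 -239.3   98. ]
 [ 385.   200.   611.6 -225.1   98. ]
 [ 385.   208.   588.2 -224.2   98. ]
 [ 385.   216.   564.9 -223.3   98. ]
 [ 384.   224.   541.7 -219.5   98. ]
 [ 384.   232.   518.7 -218.6   98. ]
 [ 383.   240.   495.8 -214.8   98. ]
 [ 383.   248.   473.  -213.9   98. ]
 [ 382.   256.   450.3 -210.2   98. ]
 [ 382.   264.   427.8 -209.3   98. ]
 [ 381.   272.   405.4 -205.6   98. ]
 [ 381.   280.   383.  -204.8   98. ]
 [ 381.   288.   360.9 -203.9   98. ]
 [ 380.   296.   338.8 -200.3   98. ]
 [ 380.   304.   316.9 -199.4   98. ]
 [ 379.   312.   295.  -195.8   98. ]
 [ 379.   320.   273.3 -195.    98. ]
 [ 378.   328.   251.7 -191.4   98. ]
 [ 378.   336.   230.2 -190.6   98. ]
 [ 378.   344.   208.8 -189.8   98. ]]
sill y= [  -0.1 -168.3] -0.09527058407567186
hook [ 473.4 -151.4  204.7]
eye [ 539.1 -329.2  290.2]
```

View pics/a3.png

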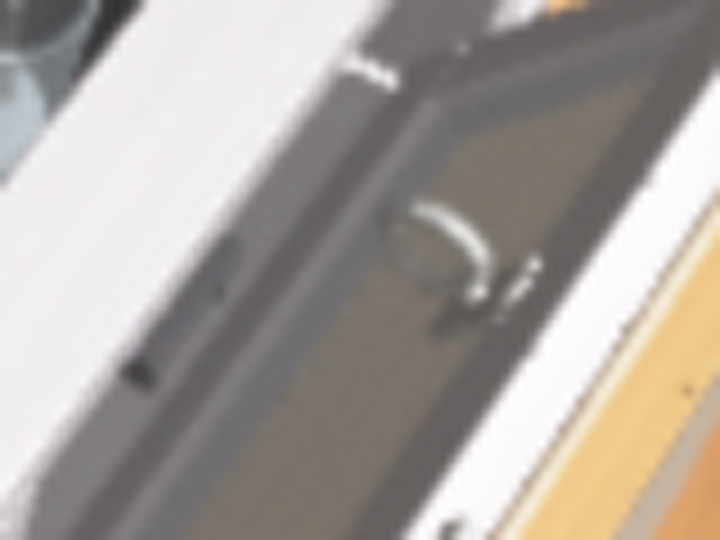

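```bash
cat >> h.py <<'E'
WX=np.array([-.0951,-.9955,0]); WY=np.array([.9955,-.0951,0]); Z=np.array([0,0,1.])
W0=np.array([540,-168.3-.0955*540,0])+50*WX   # window origin up to shift along WY
def win(x,y,z): return W0+x*WX+y*WY+np.array([0,0,z])
def flap(th,up,out,y): # out: towards outdoors from midplane
    return win(10+up*np.sin(th)+out*np.cos(th),y,130+up*np.cos(th)-out*np.sin(th))
E
python3 - <<'E'
from h import *
from scipy.optimize import least_squares
np.set_printoptions(precision=1,suppress=True)
for s in ([404.6,251.6],[408.5,252.6]):
    f=lambda v: np.r_[np.array(proj('side',flap(v[0],165,-34,v[1])))-s, .5*(np.array(proj('top',flap(v[0],165,-34,v[1])))-[453.2,216])]
    r=least_squares(f,[.5,0],x_scale=[.01,1]); print(r.x,r.fun,flap(r.x[0],165,-34,r.x[1]))
for n,o in (('side',(225,360,285,440)),('top',(190,380,300,500))):
    im=cv2.imread(f'pics/{n}2.png'); k=8 if n=='side' else 5
    c=cv2.resize(im[o[0]:o[2],o[1]:o[3]],None,fx=k,fy=k,interpolation=cv2.INTER_CUBIC)
    for th,y,col in ((r.x[0],r.x[1],(0,0,255)),):
      for pts in ([flap(th,165+15*np.cos(a),-34+15*np.sin(a),y) for a in np.linspace(0,6.28,20)],[flap(th,205,10,yy+y) for yy in (-165,165)],[flap(th,205,-10,yy+y) for yy in (-165,165)]):
        q=[[(u-o[1]+.5)*k,(v-o[0]+.5)*k] for u,v in (proj(n,p) for p in pts)]
        cv2.polylines(c,[np.int32(q)],False,col,1)
    cv2.imwrite(f'pics/o_{n}.png',c)
E
```

```text
[0.5 0. ] [-0.9  2.1 -0.2  2.3] [ 529.6 -328.6  291.1]
[0.5 0. ] [-4.8  1.1 -0.2  2.3] [ 529.6 -328.6  291.1]
```

View pics/o_side.png

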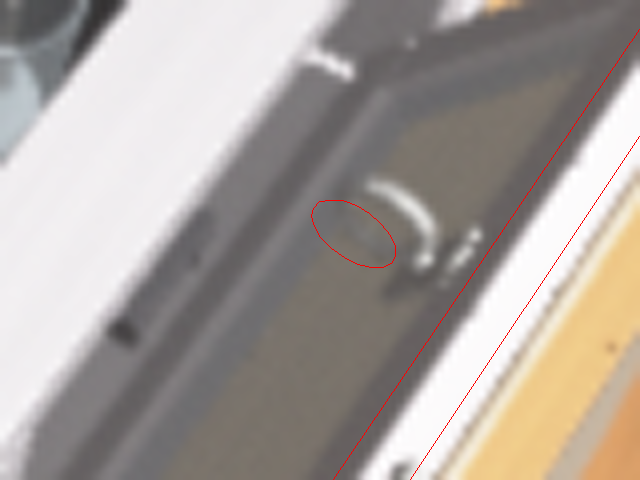

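View pics/o_top.png

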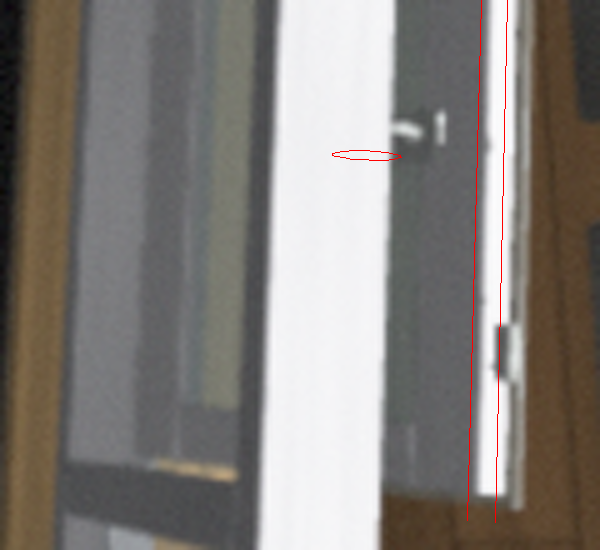

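```bash
python3 - <<'E'
from h import *
import h
from scipy.optimize import least_squares
np.set_printoptions(precision=2,suppress=True)
def f(v):
    P=lambda n,p: np.array(proj(n,p))
    e=P('side',flap(v[0],165,-34,v[1]))-[408.6,251.4]
    t=P('top',flap(v[0],205,-10,v[1]-165))-[475.1,288.5]
    A,B=np.array([360+640/8-.5,225+68/8-.5]),np.array([360+362/8-.5,225+478/8-.5])
    n=np.array([-(B-A)[1],(B-A)[0]])/np.linalg.norm(B-A)
    l=n@(P('side',flap(v[0],205,-10,v[1]))-A)
    u=P('top',flap(v[0],205,-10,v[1]))[0]-(380+481/5-.5)
    w=P('top',flap(v[0],165,-34,v[1]))[1]-(190+130/5-.5)
    return np.r_[e,t,l,u,w]
r=least_squares(f,[.5,0],x_scale=[.01,1],diff_step=[.02,.05] ,method='trf') 
from scipy.optimize import minimize
r=minimize(lambda v:(f(v)**2).sum(),[.52,12],method='Nelder-Mead',options=dict(initial_simplex=[[.5,8],[.56,12],[.52,18]]))
print(r.x,f(r.x),flap(r.x[0],165,-34,r.x[1]))
for n,o in (('side',(225,360,285,440)),('top',(190,380,300,500))):
    im=cv2.imread(f'pics/{n}2.png'); k=8 if n=='side' else 5
    c=cv2.resize(im[o[0]:o[2],o[1]:o[3]],None,fx=k,fy=k,interpolation=cv2.INTER_CUBIC)
    th,y=r.x
    for pts in ([flap(th,165+15*np.cos(a),-34+15*np.sin(a),y) for a in np.linspace(0,6.28,20)],[flap(th,205,10,yy+y) for yy in (-165,165)],[flap(th,205,-10,yy+y) for yy in (-165,165)]):
        q=[[(u-o[1]+.5)*k,(v-o[0]+.5)*k] for u,v in (proj(n,p) for p in pts)]
        cv2.polylines(c,[np.int32(q)],False,(0,0,255),1)
    cv2.imwrite(f'pics/o2_{n}.png',c)
E
```

```text
[ 0.53 13.01] [-0.9  0.3  0.  -0.6  0.2  1.1  0. ] [ 542.08 -334.93  289.46]
```

View pics/o2_side.png

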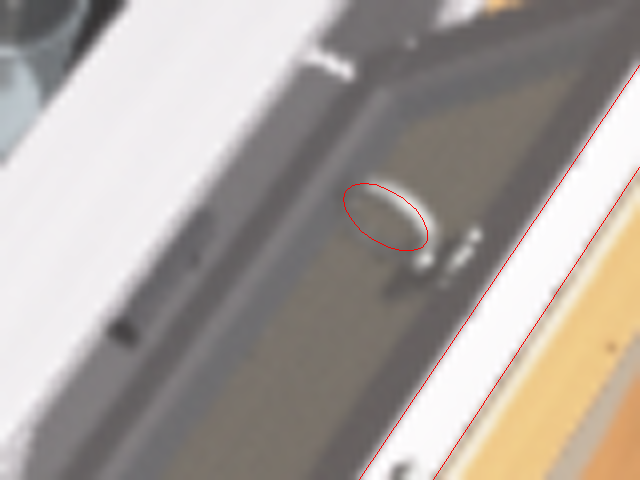

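View pics/o2_top.png

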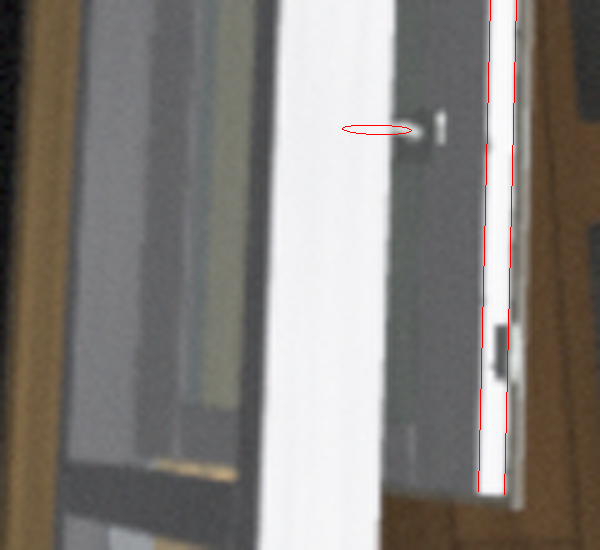

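```bash
cat >> h.py <<'E'
EYE=np.array([542,-335,289.5]); HK=np.array([283,165,-18.])
PHI=-1.661
def hookto(x,y,z,phi=PHI):  # hook middle at EYE + x*WX + y*WY + z
    R=down(phi); p=EYE+x*WX+y*WY+z*Z-R@HK; print('tcp',np.round(p,1)); go(p,R)
E
python3 -c "
from h import *
hookto(-130,38,0)"
```

```text
tcp [635.6  71.  454.5]
shift [ 77.8 -82.4 174. ] turn [-0.0021  0.2343 -0.0013]
```

```bash
python3 -m inch '[[[0,-40,0,0,0,0,10],[10,-82,20,0,0.05,0,10],[30,-82,55,0,0.1,0,10],[50,-82,90,-0.002,0.16,-0.001,10],[65,-82,125,-0.002,0.21,-0.001,10],[77,-82,155,-0.002,0.234,-0.001,10],[78,-82,174,-0.002,0.234,-0.001,10],[78,-82,174,-0.002,0.234,-0.001,10],[78,-82,174,-0.002,0.234,-0.001,10],[78,-82,174,-0.002,0.234,-0.001,10]]]'
cat > look.py <<'E'
from h import *
import sys
np.set_printoptions(precision=1,suppress=True)
tag=sys.argv[1]; s=robot.get_state(); R,p=T(); h=p+R@HK
d=h-EYE; print('t',round(s['time_s'],2),'hook rel eye x,y,z',np.round([d@WX,d@WY,d[2]],1),'F in win',np.round([s['force']@WX,s['force']@WY,s['force'][2]],1),'M',s['moment'])
out=[]
for n,o in (('side',(205,330,285,440)),('top',(165,370,265,480))):
    shot(n,f'{tag}_{n}.png'); im=cv2.imread(f'pics/{tag}_{n}.png'); k=7.2 if n=='side' else 5
    out.append(cv2.resize(im[o[0]:o[2],o[1]:o[3]],None,fx=3.6*1.0 if n=='top' else 3.6,fy=3.6,interpolation=cv2.INTER_CUBIC))
    c=out[-1]
    for X,col in ((h,(0,0,255)),(EYE,(0,255,0))):
        u,v=proj(n,X); cv2.circle(c,(int((u-o[1]+.5)*3.6),int((v-o[0]+.5)*3.6)),2,col,-1)
H=max(c.shape[0] for c in out); out=[cv2.copyMakeBorder(c,0,H-c.shape[0],0,4,cv2.BORDER_CONSTANT) for c in out]
cv2.imwrite(f'pics/{tag}.png',np.hstack(out))
E
python3 look.py s1; python3 -c "
from h import *
hookto(0,38,0)"
```

```text
time_s: 6.9
tcp_pos: [634.9, 70.9, 453.9]
orientation: [-1.572, 0.0, -1.66]
force: [-0.5, 0.0, -2.8]
opening: 0.259
t 6.9 hook rel eye x,y,z [-129.8   37.3   -0.7] F in win [ 0.  -0.5 -2.8] M [ 0.  0. -0.]
tcp [623.2 -58.4 454.5]
shift [ 1.298e+02 -3.000e-01 -1.000e-01] turn [ 0.0003  0.0006 -0.0008]
```

View pics/s1.png

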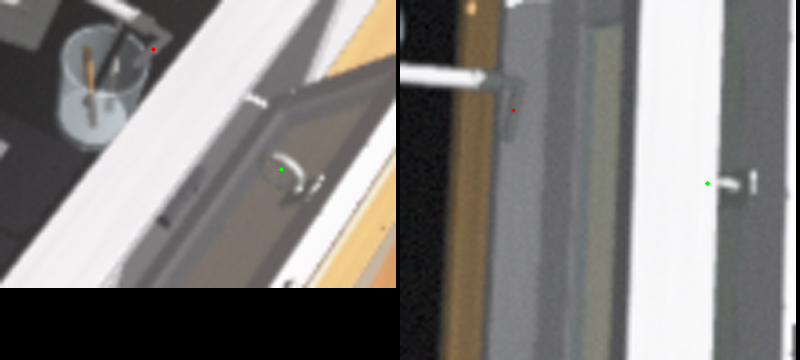

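View pics/s1_side.png

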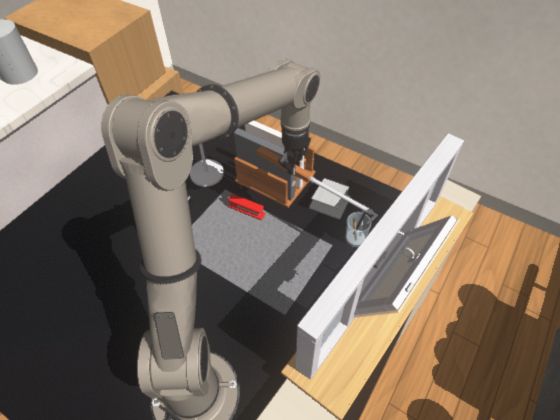

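```bash
python3 -m inch '[[[40,0,0,0,0,0,10],[80,0,0,0,0,0,10],[110,0,0,0,0,0,10],[125,0,0,0,0,0,10],[131,0,0,0,0,0,10],[131,0,0,0,0,0,10],[131,0,0,0,0,0,10]]]'
python3 look.py s2; python3 -c "
from h import *
hookto(1,0,0)"
```

```text
time_s: 7.7
tcp_pos: [623.5, -57.5, 454.0]
orientation: [-1.571, 0.002, -1.658]
force: [-0.5, 0.4, -2.0]
opening: 0.261
t 7.7 hook rel eye x,y,z [-1.2 39.1 -1.1] F in win [-0.3 -0.5 -2. ] M [ 0.1  0.  -0. ]
tcp [585.3 -55.8 454.5]
shift [  1.6  -0.5 -38.3] turn [ 0.0006  0.0036 -0.0016]
```

View pics/s2.png

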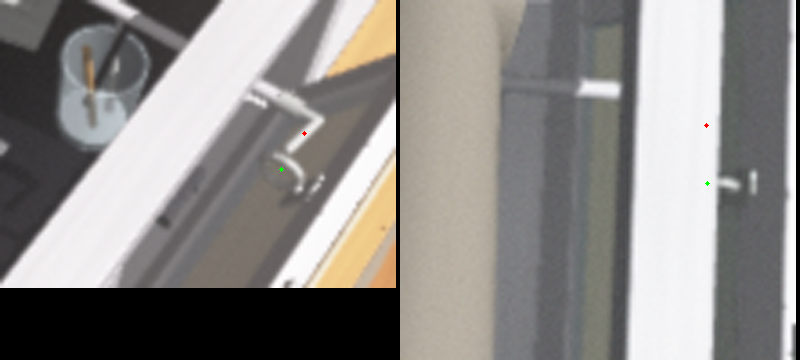

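```bash
python3 - <<'E'
from h import *
R,p=T()
im=cv2.imread('pics/s2_side.png'); o=(225,380,275,440);k=12
c=cv2.resize(im[o[0]:o[2],o[1]:o[3]],None,fx=k,fy=k,interpolation=cv2.INTER_CUBIC)
pts=[p+R@np.array([281+3-6*t,165,-36*t]) for t in np.linspace(0,2.2,12)]
for P in pts:
    u,v=proj('side',P); cv2.circle(c,(int((u-o[1]+.5)*k),int((v-o[0]+.5)*k)),3,(0,0,255),-1)
q=[[(u-o[1]+.5)*k,(v-o[0]+.5)*k] for u,v in (proj('side',EYE+15*np.cos(a)*WX+15*np.sin(a)*Z) for a in np.linspace(0,6.28,20))]
cv2.polylines(c,[np.int32(q)],False,(0,255,0),1)
cv2.imwrite('pics/s2z.png',c)
E
```

```text
(no output)
```

View pics/s2z.png

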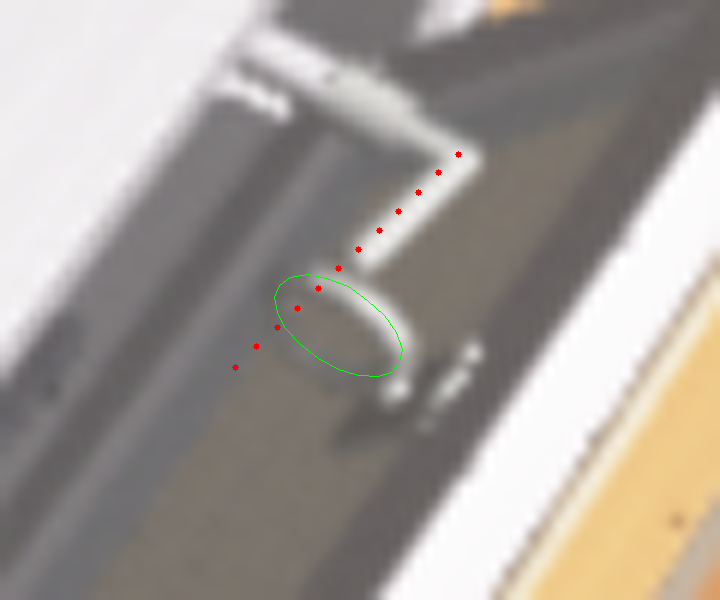

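```bash
python3 -m inch '[[[1,-0.5,-5,0,0.003,0,10],[2,-0.5,-10,0,0.003,0,10],[2,-0.5,-14,0,0.003,0,10],[2,-0.5,-18,0,0.003,0,10],[2,-0.5,-22,0,0.003,0,10],[2,-0.5,-24,0,0.003,0,10],[2,-0.5,-24,0,0.003,0,10]]]'
python3 look.py s3; sed -i "s/'pics\/s2_side.png'/'pics\/s3_side.png'/" /dev/null
python3 - <<'E'
from h import *
im=cv2.imread('pics/s3_side.png'); cv2.imwrite('pics/s3z.png',cv2.resize(im[225:275,380:440],None,fx=12,fy=12,interpolation=cv2.INTER_CUBIC))
hookto(1,0,0)
E
```

```text
time_s: 8.5
tcp_pos: [599.2, -57.4, 454.6]
orientation: [-1.571, 0.002, -1.66]
force: [-0.2, 0.5, -2.8]
opening: 0.262
t 8.5 hook rel eye x,y,z [ 1.  14.1 -0.4] F in win [-0.5 -0.3 -2.8] M [ 0.1  0.1 -0.1]
tcp [585.3 -55.8 454.5]
shift [ -0.4   0.1 -14.3] turn [ 0.0003  0.0006 -0.0017]sed: couldn't edit /dev/null: not a regular file
```

View pics/s3z.png

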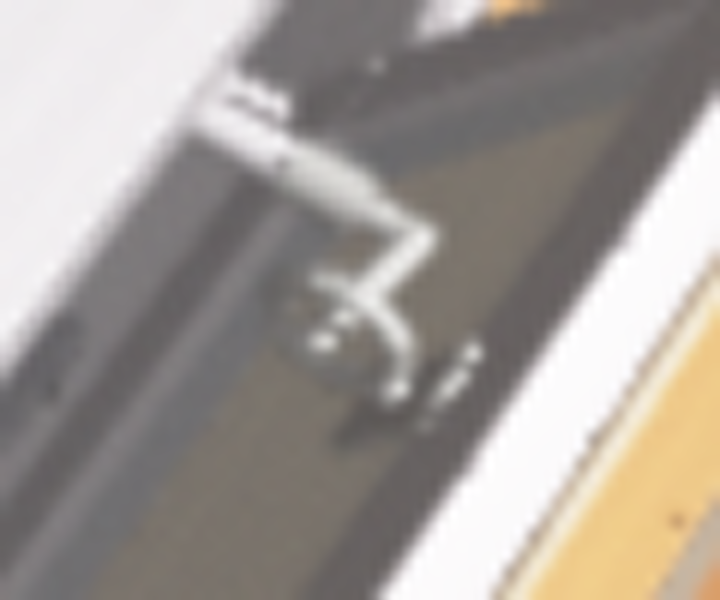

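The pin tip is inside the ring, at about (325,343) in the zoom, and there is no contact force. I'll slide it the rest of the way and then take up the slack gently.

```bash
python3 -m inch '[[[0,0,-5,0,0,0,10],[0,0,-10,0,0,0,10],[0,0,-14,0,0,0,10],[0,0,-14,0,0,0,10],[-2,0,-14,0,0,0,10],[-4,0,-14,0,0,0,10],[-4,0,-14,0,0,0,10]]]'
python3 look.py s4
python3 -c "
from h import *
im=cv2.imread('pics/s4_side.png'); cv2.imwrite('pics/s4z.png',cv2.resize(im[225:275,380:440],None,fx=12,fy=12,interpolation=cv2.INTER_CUBIC))"
```

```text
time_s: 9.3
tcp_pos: [586.2, -51.5, 454.5]
orientation: [-1.571, 0.002, -1.66]
force: [-0.2, -0.0, -2.7]
opening: 0.262
t 9.3 hook rel eye x,y,z [-3.6  0.8 -0.5] F in win [ 0.1 -0.2 -2.7] M [ 0. -0.  0.]
```

View pics/s4z.png

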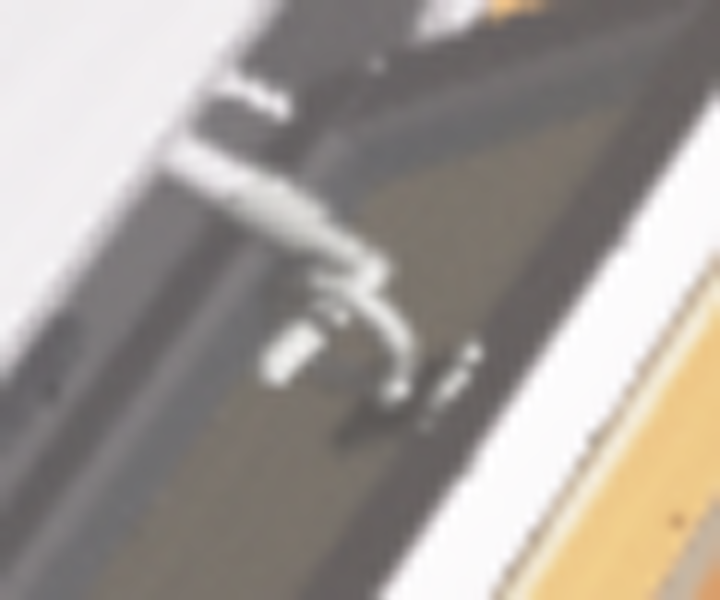

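```bash
cat > f.py <<'E'
from h import *
s=robot.get_state(); R,p=T(); h=p+R@HK; d=h-EYE
print('t',round(s['time_s'],2),'hook rel',np.round([d@WX,d@WY,d[2]],1),'win x',np.round((h-W0)@WX,1),'F',np.round([s['force']@WX,s['force']@WY,s['force'][2]],1),'M',np.round(s['moment'],2),'yaw',np.round(s['orientation'],3))
E
python3 -m inch '[[[-3,0,0,0,0,0,10],[-6,-1,0,0,0,0,10],[-9,-2,0,0,0,0,10],[-12,-3,0,0,0,0,10],[-15,-4,0,0,0,0,10],[-18,-4.5,0,0,0,0,10],[-21,-5,0,0,0,0,10],[-24,-5.5,0,0,0,0,10]]]'; python3 f.py
python3 -m inch '[[[-3,-0.5,0,0,0,0,10],[-6,-1,0,0,0,0,10],[-9,-1.5,0,0,0,0,10],[-12,-1.8,0,0,0,0,10],[-15,-2,0,0,0,0,10],[-18,-2.3,0,0,0,0,10],[-20,-2.5,0,0,0,0,10]]]'; python3 f.py; python3 look.py s5
```

```text
time_s: 10.2
tcp_pos: [588.2, -27.9, 460.1]
orientation: [-1.571, 0.001, -1.66]
force: [-1.2, -2.7, -3.9]
opening: 0.262
t 10.2 hook rel [-27.2   0.4   5.2] win x 37.2 F [ 2.8 -0.9 -3.9] M [-0.4   0.02  0.02] yaw [-1.571e+00  1.000e-03 -1.660e+00]
time_s: 10.9
tcp_pos: [590.0, -7.8, 462.5]
orientation: [-1.571, 0.001, -1.66]
force: [-0.4, -4.0, -2.7]
opening: 0.264
t 10.9 hook rel [-47.4   0.3   7.7] win x 17.0 F [ 4.  -0.1 -2.7] M [-0.71  0.11  0.02] yaw [-1.571e+00  1.000e-03 -1.660e+00]
t 10.9 hook rel eye x,y,z [-47.4   0.3   7.7] F in win [ 4.  -0.1 -2.7] M [-0.7  0.1  0. ]
```

View pics/s5.png

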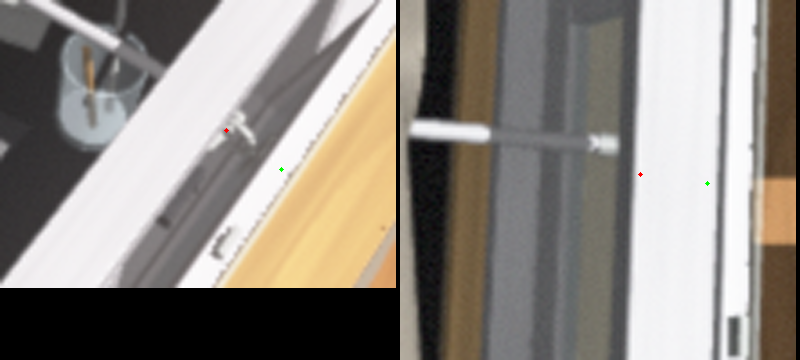

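```bash
python3 -m inch '[[[-3,-0.3,0,0,0,0,10],[-6,-0.5,0,0,0,0,10],[-9,-0.5,0,0,0,0,10],[-12,-0.5,0,0,0,0,10],[-15,-0.5,0,0,0,0,10],[-17,-0.5,0,0,0,0,10]]]' >/dev/null; python3 f.py
python3 -m inch '[[[-1.5,0,0,0,0,0,10],[-3,0,0,0,0,0,10],[-4,0,0,0,0,0,10]]]'>/dev/null; python3 f.py
python3 -m inch '[[[-1.5,0.1,0,0,0,0,10],[-3,0.2,0,0,0,0,10],[-4,0.3,0,0,0,0,10]]]'>/dev/null; python3 f.py
```

```text
t 11.6 hook rel [-65.1   0.3   8. ] win x -0.6 F [ 3.7  0.3 -2.4] M [-0.85  0.12 -0.01] yaw [-1.571  0.002 -1.659]
t 11.9 hook rel [-69.1   0.2   8. ] win x -4.6 F [ 4.   0.2 -3.3] M [-0.87  0.11  0.05] yaw [-1.572  0.002 -1.66 ]
t 12.2 hook rel [-73.2   0.1   7.7] win x -8.7 F [ 5.6 -0.6 -2.3] M [-0.88  0.16  0.02] yaw [-1.572  0.002 -1.659]
```

```bash
python3 -m inch '[[[-1,0.1,0,0,0,0,10],[-2,0.2,0,0,0,0,10],[-3,0.2,0,0,0,0,10]]]'>/dev/null; python3 f.py
python3 -m inch '[[[-1,0.1,0,0,0,0,10],[-2,0.2,0,0,0,0,10],[-3,0.3,0,0,0,0,10]]]'>/dev/null; python3 f.py
python3 -m inch '[[[-1,0.1,0,0,0,0,10],[-2,0.2,0,0,0,0,10],[-2,0.2,0,0,0,0,10]]]'>/dev/null; python3 f.py
```

```text
t 12.5 hook rel [-76.2   0.1   7.5] win x -11.8 F [ 5.4 -0.6 -2.1] M [-0.89  0.12  0.04] yaw [-1.572  0.002 -1.66 ]
t 12.8 hook rel [-79.2   0.    7.2] win x -14.8 F [ 5.9  1.  -3.5] M [-0.93  0.15  0.02] yaw [-1.572e+00  1.000e-03 -1.660e+00]
t 13.1 hook rel [-80.7  -0.1   7.2] win x -16.3 F [ 6.7 -0.  -3.1] M [-1.1   0.12  0.1 ] yaw [-1.572e+00  1.000e-03 -1.660e+00]
```

```bash
for i in 1; do python3 -m inch '[[[-1,0.1,0,0,0,0,10],[-2,0.2,0,0,0,0,10],[-2,0.2,0,0,0,0,10]]]'>/dev/null; python3 f.py; done
python3 -m inch '[[[-1,0.1,0,0,0,0,10],[-2,0.2,0,0,0,0,10],[-2,0.2,0,0,0,0,10]]]'>/dev/null; python3 f.py
python3 -m inch '[[[-1,0.1,0,0,0,0,10],[-2,0.3,0,0,0,0,10],[-2,0.3,0,0,0,0,10]]]'>/dev/null; python3 f.py
```

```text
t 13.4 hook rel [-81.2  -0.4   7.4] win x -16.8 F [ 7.8 -0.4 -3.4] M [-1.49  0.08  0.14] yaw [-1.572e+00 -1.000e-03 -1.661e+00]
t 13.7 hook rel [-81.8  -0.7   7.6] win x -17.4 F [ 8.8  0.2 -3.4] M [-1.49  0.07  0.25] yaw [-1.572 -0.003 -1.662]
t 14.0 hook rel [-82.2  -0.8   7.8] win x -17.8 F [ 7.8 -0.1 -2.9] M [-1.56  0.06  0.25] yaw [-1.572 -0.005 -1.663]
```

```bash
python3 -m inch '[[[-1.5,0.3,0,0,0,0,10],[-3,0.5,0,0,0,0,10],[-4,0.6,0,0,0,0,10],[-4,0.6,0,0,0,0,10]]]'>/dev/null; python3 f.py
python3 -m inch '[[[-1.5,0.3,0,0,0,0,10],[-3,0.5,0,0,0,0,10],[-4,0.6,0,0,0,0,10],[-4,0.6,0,0,0,0,10]]]'>/dev/null; python3 f.py; python3 look.py s6
```

```text
t 14.4 hook rel [-84.5  -1.    7.7] win x -20.1 F [ 9.1 -0.1 -3.4] M [-1.59 -0.    0.31] yaw [-1.572 -0.007 -1.664]
t 14.8 hook rel [-86.6  -1.2   7.6] win x -22.2 F [ 8.8  0.5 -3.4] M [-1.68 -0.01  0.32] yaw [-1.572 -0.01  -1.665]
t 14.8 hook rel eye x,y,z [-86.6  -1.2   7.6] F in win [ 8.8  0.5 -3.4] M [-1.7 -0.   0.3]
```

View pics/s6.png

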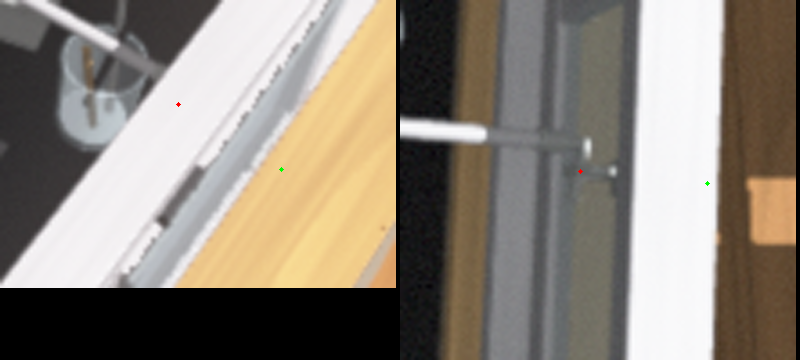

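```bash
python3 -m inch '[[[-1.5,0.3,0,0,0.005,0.01,10],[-3,0.5,0,0,0.005,0.01,10],[-4,0.6,0,0,0.005,0.01,10],[-4,0.6,0,0,0.005,0.01,10]]]'>/dev/null; python3 f.py
python3 -m inch '[[[-1.5,0.3,0,0,0,0,10],[-3,0.5,0,0,0,0,10],[-4,0.6,0,0,0,0,10]]]'>/dev/null; python3 f.py
```

```text
t 15.3 hook rel [-92.5  -2.    4.3] win x -28.1 F [ 4.7  1.3 -2. ] M [-0.94 -0.05  0.36] yaw [-1.571  0.    -1.669]
t 15.6 hook rel [-94.5  -2.1   4.6] win x -30.1 F [10.8  0.3 -2.8] M [-2.18  0.05  0.38] yaw [-1.571 -0.003 -1.67 ]
```

The force dropped to 4.7 N (the click) and then rose to 10.8 N at the stop. I'll ease off and check that the latch holds.

```bash
python3 -m inch '[[[2,0,0,0,0,0,10],[4,0,0,0,0,0,10],[6,0,0,0,0,0,10],[8,0,0,0,0,0,10],[8,0,0,0,0,0,10],[8,0,0,0,0,0,10]]]'>/dev/null; python3 f.py; python3 look.py s7
python3 -c "
from h import *
im=cv2.imread('pics/s7_top.png'); cv2.imwrite('pics/s7z.png',cv2.resize(im[180:290,400:500],None,fx=5,fy=5,interpolation=cv2.INTER_CUBIC))
for n in ('top','side'):
  for d in finder.pinpoint(n,'eye_center')[:2]: print(n,d['at'],d['confidence'],[proj(n,flap(t,165,-34,13)) for t in (0,.09)])"
```

```text
t 16.2 hook rel [-86.9  -2.1   4.5] win x -22.4 F [ 0.2 -0.4 -3. ] M [ 0.02 -0.04  0.  ] yaw [-1.571 -0.002 -1.67 ]
t 16.2 hook rel eye x,y,z [-86.9  -2.1   4.5] F in win [ 0.2 -0.4 -3. ] M [ 0. -0.  0.]
top [419.4, 212.5] 0.77 [[418.7, 211.8], [425.4, 212.2]]
top [418.5, 215.5] 0.28 [[418.7, 211.8], [425.4, 212.2]]
side [377.5, 235.0] 0.75 [[378.6, 233.4], [383.6, 235.8]]
side [373.3, 255.5] 0.48 [[378.6, 233.4], [383.6, 235.8]]
```

View pics/s7z.png

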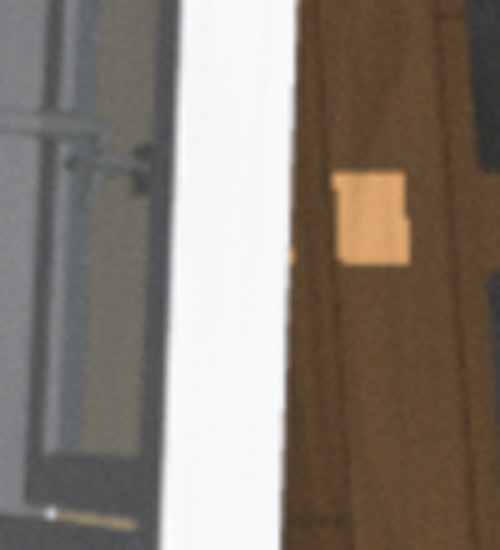

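View pics/s7.png

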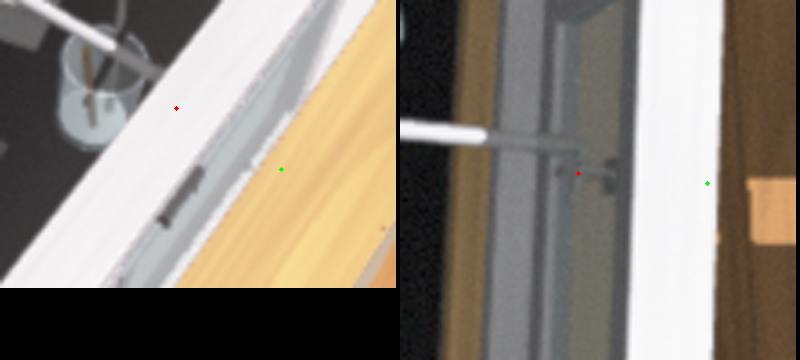

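```bash
python3 -m inch '[[[0,0,5,0,0,0,10],[0,0,10,0,0,0,10],[0,0,15,0,0,0,10],[0,0,20,0,0,0,10],[0,0,24,0,0,0,10]]]'>/dev/null; python3 f.py
python3 -m inch '[[[0,0,6,0,0,0,10],[0,0,12,0,0,0,10],[0,0,18,0,0,0,10],[0,0,22,0,0,0,10],[0,0,22,0,0,0,10]]]'>/dev/null; python3 f.py; python3 look.py s8
```

```text
t 16.9 hook rel [-86.6  22.5   4.5] win x -22.2 F [-0.1  0.7 -3. ] M [0.01 0.04 0.05] yaw [-1.571 -0.003 -1.67 ]
t 17.4 hook rel [-86.4  45.    4.4] win x -22.0 F [-0.4  0.6 -2.5] M [ 0.06 -0.01  0.06] yaw [-1.57  -0.003 -1.67 ]
t 17.4 hook rel eye x,y,z [-86.4  45.    4.4] F in win [-0.4  0.6 -2.5] M [ 0.1 -0.   0.1]
```

View pics/s8.png

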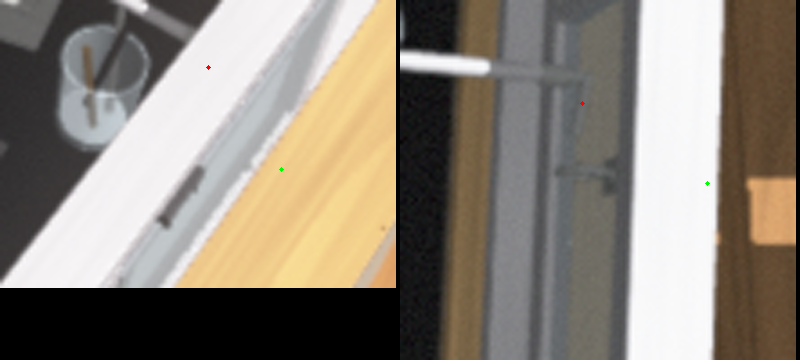

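```bash
python3 -m inch '[[[-30,0,0,0,0,0,10],[-70,0,0,0,0,0,10],[-100,0,0,0,0,0,10],[-110,0,0,0,0,0,10],[-110,0,0,0,0,0,10]]]'; python3 -c "
from h import *
go([452,123,260],down(-1.4275))"
```

```text
time_s: 18.0
tcp_pos: [650.9, 139.0, 457.4]
orientation: [-1.572, -0.002, -1.666]
force: [0.1, 0.2, -2.5]
opening: 0.262
shift [  34.3  197.7 -196.4] turn [ 0.0011 -0.2386  0.0024]
```

```bash
python3 -m inch '[[[5,0,-35,0,-0.05,0,10],[12,0,-75,0,-0.1,0,10],[20,0,-115,0,-0.15,0.001,10],[28,10,-150,0,-0.2,0.002,10],[33,40,-180,0.001,-0.239,0.002,10],[34,85,-196,0.001,-0.239,0.002,10],[34,130,-196,0.001,-0.239,0.002,10],[34,170,-196,0.001,-0.239,0.002,10],[34,198,-196,0.001,-0.239,0.002,10],[34,198,-196,0.001,-0.239,0.002,10]]]'; python3 -c "
from h import *
go([452.5,123,182.5],down(-1.4275))
for n in ('top','wrist'): shot(n,'p9_'+n+'.png')"
```

```text
time_s: 19.0
tcp_pos: [451.0, 121.0, 257.2]
orientation: [-1.577, -0.003, -1.43]
force: [-0.2, -0.4, -2.3]
opening: 0.262
shift [-2.  74.7  2.2] turn [ 0.0062 -0.0023  0.0034]
```

View pics/p9_top.png

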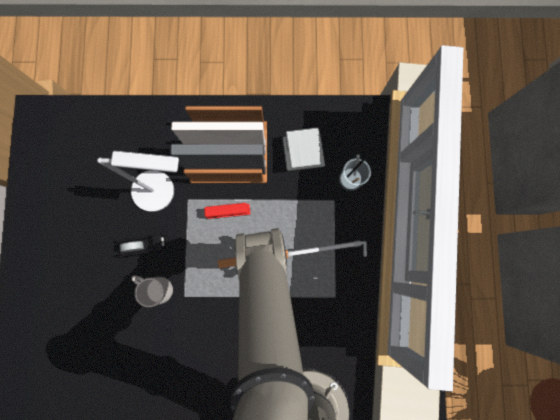

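The pole originally overhung the pad's right edge: its hook was at column 358 and the edge is at 335. I'll set it about 72 mm further back along its own axis so that all of it rests on the pad.

```bash
python3 -m inch '[[[-30,0,2,0.006,-0.002,0.003,10],[-60,20,2,0.006,-0.002,0.003,10],[-74,45,2,0.006,-0.002,0.003,10],[-74,62,2,0.006,-0.002,0.003,10],[-74,69,2,0.006,-0.002,0.003,10],[-74,72,2,0.006,-0.002,0.003,10],[-74,73,2,0.006,-0.002,0.003,10],[-74,73,2,0.006,-0.002,0.003,10]]]'; python3 f.py;  python3 -c "
from h import *
go([442,194,181.5],down(-1.4275))"
```

```text
time_s: 19.9
tcp_pos: [445.1, 195.1, 188.3]
orientation: [-1.563, 0.003, -1.428]
force: [0.6, -0.3, -2.3]
opening: 0.26
t 19.9 hook rel [-239.9  -96.7 -267. ] win x -175.5 F [ 0.3  0.7 -2.3] M [-0.01  0.02  0.  ] yaw [-1.563  0.003 -1.428]
shift [ 0.7  6.8 -3.2] turn [-0.0077 -0.0009 -0.0025]
```

```bash
python3 -m inch '[[[0,3,0,-0.008,0,-0.003,10],[0,5,0,-0.008,0,-0.003,10],[0,6.5,0,-0.008,0,-0.003,10],[0,6.5,0,-0.008,0,-0.003,10],[0,6.5,0,-0.008,0,-0.003,10]]]'; python3 f.py
```

```text
time_s: 20.4
tcp_pos: [445.2, 195.1, 181.8]
orientation: [-1.571, -0.0, -1.429]
force: [0.2, 0.3, -1.5]
opening: 0.259
t 20.4 hook rel [-239.2  -97.7 -272.5] win x -174.8 F [-0.3  0.2 -1.5] M [ 0.03 -0.02 -0.01] yaw [-1.571 -0.    -1.429]
```

```bash
python3 -m inch '[[[0,0.5,0,0,0,0,10],[0,0.5,0,0,0,0,24],[0,0.5,0,0,0,0,30],[0,0.5,0,0,0,0,45],[0,0.5,0,0,0,0,60],[0,0.5,0,0,0,0,60],[0,0.5,0,0,0,0,60]]]'; python3 f.py
python3 -m inch '[[[0,-15,0,0,0,0,60],[0,-50,0,0,0,0,60],[0,-100,0,0,0,0,60],[0,-150,0,0,0,0,60],[-30,-190,0,0,0,0,60],[-60,-230,0,0,0,0,60],[-100,-260,0,0,0,0,60],[-140,-280,0,0,0,0,60],[-150,-280,0,0,0,0,60],[-150,-280,0,0,0,0,60]]]'
python3 - <<'E'
from h import *
for n in ('top','side','wrist'): shot(n,'f_'+n+'.png')
a=[cv2.resize(cv2.imread(f'pics/f_{n}.png'),(400,300)) for n in ('top','side')]; cv2.imwrite('pics/f.png',np.hstack(a))
E
```

```text
time_s: 21.1
tcp_pos: [445.2, 195.1, 181.3]
orientation: [-1.571, -0.0, -1.429]
force: [-0.4, 1.0, 0.8]
opening: 0.701
t 21.1 hook rel [-239.2  -97.6 -273. ] win x -174.8 F [-0.9 -0.5  0.8] M [-0.02 -0.01  0.  ] yaw [-1.571 -0.    -1.429]
time_s: 22.1
tcp_pos: [423.1, 345.5, 461.1]
orientation: [-1.571, -0.0, -1.425]
force: [-0.2, -1.9, -0.6]
opening: 0.705
```

View pics/f_top.png

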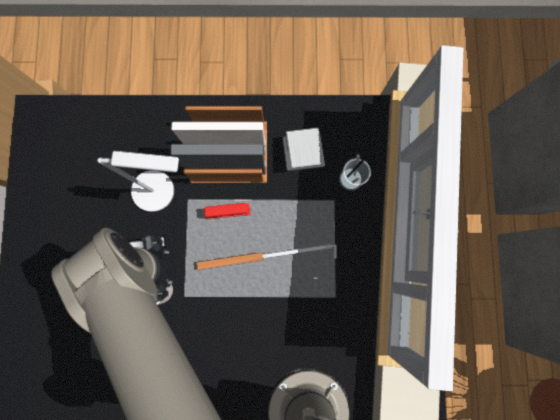

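View pics/f_side.png

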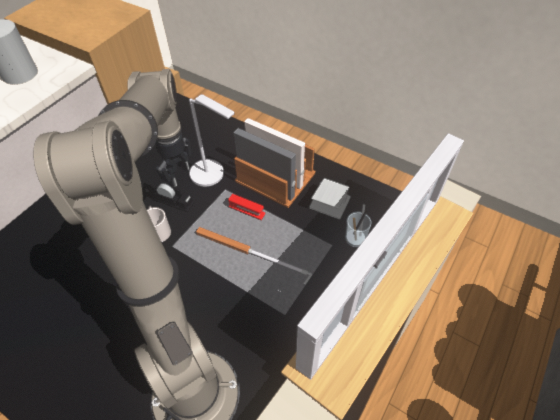

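The pole lies flat on the pad from (198,265) to (335,250), the flap is shut, and every bystander is where it was. I'm handing the job in.

```bash
python3 -c "
from h import *
s=robot.get_state(); print(s['time_s'],s['force']); print(robot.finish_job())"
```

```text
22.25 [-0.09401229  0.45702217 -0.49306611]
the job is handed in; nothing more can be done
None
```

The vent flap is shut on its catch, and the pole is unhooked and lying flat on the pad. I handed the job in at 22.3 s.

- **Pull:** I gripped the pole at its balance point, slid the hook pin sideways into the ring and drew the flap shut along its arc. The pull was 3–6 N at first, then about 9 N on the bevel. It dropped to 4.7 N at the click, and I stopped at 10.8 N against the rubber stop. These are readings taken at the end of each short move, so brief peaks in between were not seen.
- **Latch:** When I moved the hook 8 mm back outdoors the force fell to about 0 N and the ring stayed where it was. The flap still showed shut in the last pictures.
- **Unhooking:** The pin slid out sideways with under 1 N of contact.
- **Pole position:** I laid it about 70 mm further back along its own line than where it started, because its hook had been overhanging the pad's edge. In the last top picture the hook end is right at that edge, so part of the pin may still stick out slightly. The handle rests on the felt.
- **Last checks:** The final top and side pictures showed no bystander moved, though the arm partly hides the mug and tape dispenser in the top one. The hand was clear of everything.

The network's first reading of the ring eye was about 4 pixels (11 mm) off. I replaced it with a fit of the flap's geometry to the image edges, and that position held when the pin went into the ring.

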